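Shake a batch of turned beads out over the drying tray

ROBOT

A 6-joint arm with a two-finger parallel gripper is mounted at the origin on the work surface. World frame = base frame: x ahead of the robot, y to its left, z up, the work surface at z = 0. Lengths are in m, angles in rad, forces in N, time in s.
With the tool pointing down it reaches from about 0.4 to 0.825 m from the base axis. Payload 7 kg.
Tool frame: the origin (TCP) lies between the finger pads; the fingertips stand 17 mm ahead of it and the grasp point (between the pads) lies 2 mm behind it; z points along the fingers, y is the line along which they close (so a half turn about z gives the same grasp; the last joint's range is limited). The gripper opens to 88 mm and grips with 3 to 60 N. Pads are 19 mm wide; open, the fingers measure 130 mm over their backs; the gripper's body (78 mm by 193 mm) begins 47 mm behind the grasp point.
Start: joints at [1.516, 0.359, 0.012, 0, -1.224, -0.288], TCP at [0.227, 0.636, 0.244] pointing down, gripper open.
Joint ranges: [-3.07, 3.07], [-1.43, 2.12], [-1.02, 1.25], [-3.03, 1.67], [-3.05, -0], [-3.03, 3.03]. Speed limits (rad/s): [2.39, 2.39, 3.01, 3.14, 3.14, 3.14].

INTERFACE

Orientations are given as a unit quaternion [x, y, z, w].
In Python, from station import arm gives the robot as it stands.
- The arm moves only by the shell command python3 -m handwheel 'ROWS' [FORCE]. ROWS is JSON, a list of rows, each a list of 7 numbers: the shift along the tool's x, y, z in mm, then the turn, a rotation vector about the tool's x, y, z in degrees, then the opening, from 0 (shut) to 1 (fully open). In form: [[tx, ty, tz, ax, ay, az, grip], ...]. A call has 1 to 8 rows; each row is the pose to reach, as a shift and turn from the pose commanded when the call began, along the tool's axes at that moment; what a row does not reach only later rows make up. A row lasts 1/12 s, in which the tool goes at most 41.7 mm and 7.16 degrees, less where a joint would pass 70% of its speed; a pose out of reach is approached as far as the arm can. A call with a gripper value outside its range is refused whole. The fingers move at their own pace and stop on an object; FORCE is the grip in N (left out, the last holds). Time passes only in rows, so rows that repeat a pose let the fingers close. It gives the time, the measured TCP pose, the force, the opening and the grip force at its end, in the units of the state.
- arm.observe(): the state, without advancing time (a new reading comes with each control period).
- arm.snapshot(name): name is "side" or "top"; returns (picture, depth): 384x512x3 uint8, red, green, blue; 384x512 float32, m along the optical axis (not along the pixel's ray), 0 where there is no reading.
- arm.calibration(name): a dict with "camera_matrix" (3x3 intrinsics, pixels), "rvec" (rotation vector, rad) and "tvec" (3), from world to camera coordinates, as OpenCV has them. Camera axes: x right, y down, z forward; pixel columns grow to the right and rows downward; lengths in m; the calibration is good to about 2 mm. A picture is of the moment at which its call begins. calibration takes no time and is no camera call.
- arm.close_job(): hands the job in; it is judged then, once.
The state is a dict: "t": time; "joint_positions": joint angles; "joint_velocities": joint speeds; "effort": joint torques, N m; "tcp_pos": TCP position; "ee_rot": TCP orientation; "contact_force": force on the tool from outside, world axes, zero at the start; "ft_torque": the same for the moment, N m; "gripper_width": finger opening in m; "grasp_force": force on a finger pad.
Only numpy, scipy, OpenCV 4.12 (cv2) and the standard library are available. Lean on these libraries where they do the work, as an engineer would, in place of code of your own. Each camera call takes 0.05 s, during which the arm holds its last target. There are 200 camera calls.

TASK

Pick up the wooden shaker tube from its cork mat and shake its eight square beads out over the six-compartment drying tray, spreading them so evenly that every compartment gets at least one and no bead ends up outside the tray. Shake them out of the tube without touching the beads with the gripper, then lay the empty tube back flat on the middle of its mat, and leave the bottle, spool, tin and spoon where they are.

Things in the scene. Friction and masses are not known exactly. Their poses are not given: they have to be found in the camera images.
- shaker: loose square wooden tube lying flat, slot in its top; 161 long (x), 30 wide (y), 30 high (z), bore 22, walls 4; about 0.13 kg plus 80 g of beads. Origin: centre of the underside. Closed end with a dark cap at x=+80; the other end, x=-80, is the open mouth. The beads queue in single file from the closed end. Grip it from above across its width, x = 0 to 30
- mouth (a point): centre of the tube's open mouth, at x=-80, z=15 of the shaker. Beads slide on the floor, friction 0.5 to 0.7: level or tipped mouth-down under 25 deg they stay put while it is still; tipped 18 to 30 deg and shaken along its length (12 mm each way, about 0.2 to 0.3 s a stroke) they creep out one by one and stop when the shaking stops. Over 28 to 35 deg all slide out at once
- mat: fixed cork mat, 210 (x) by 110 (y), 4 thick; origin at the centre of its underside. The shaker's x axis starts within 0.2 rad of the mat's
- tray: fixed plywood drying tray, 165 (x) by 245 (y) outside, 28 high, walls and floor 5 thick, with dividers 5 thick and as high as the walls: 2 along x by 3 along y square compartments of 75, 80 apart. Origin: centre of the underside
- pocket1 (a point): centre of the floor (5 above the tray's underside) of the tray's compartment at tray x=-40, y=+80
- pocket2 (a point): the same, compartment at tray x=-40, y=+0
- pocket3 (a point): the same, compartment at tray x=-40, y=-80
- pocket4 (a point): the same, compartment at tray x=+40, y=+80
- pocket5 (a point): the same, compartment at tray x=+40, y=+0
- pocket6 (a point): the same, compartment at tray x=+40, y=-80
- bead1: dark wooden cube bead, 18 on edge, 10 g, one of eight alike, all in the tube at the start; origin at its centre
- bead2: bead, as bead1
- bead3: bead, as bead1
- bead4: bead, as bead1
- bead5: bead, as bead1
- bead6: bead, as bead1
- bead7: bead, as bead1
- bead8: bead, as bead1
- oil_bottle: bystander: amber finishing-oil bottle standing between mat and tray, 60 diameter, 170 high; origin at the centre of its underside
- spool: bystander: turned wooden spool standing at the mat's -x end (the mouth end), up to 44 diameter, 66 high; origin at the centre of its underside
- wax_tin: bystander: round tin at the mat's +x end, 52 diameter, 34 high; origin at the centre of its underside
- spoon: bystander: carved spoon lying beyond the work, 200 long; origin under its middle
- tool_pot: bystander, fixed: pot of tools, 68 diameter, handles up to 170 high, behind the bottle; origin at the centre of its underside
- sandblock: bystander, fixed: cork block 80 by 50 by 30 high just beyond the tray's +x side; origin at the centre of its underside
Things that resemble listed ones, but are neither listed nor needed, are in the scene too. There is more than one size of the mat; the one meant has the size given above.

How it is judged:
On the way, in this order (a step that is already met when the one before it is completed fails the run):
1. the shaker tube is lifted clear of its mat with every bead still in it (z of shaker in the frame of mat above 0.05 m and distance between each of bead1, bead2, bead3, bead4, bead5, bead6, bead7, bead8 and shaker below 0.095 m), for 0.2 s.
2. all eight beads lie in the tray, at least one in every compartment, while the shaker is still held off its mat (x of bead1 in the frame of tray between -0.079 and 0.079 m and x of bead2 in the frame of tray between -0.079 and 0.079 m and x of bead3 in the frame of tray between -0.079 and 0.079 m and x of bead4 in the frame of tray between -0.079 and 0.079 m and x of bead5 in the frame of tray between -0.079 and 0.079 m and x of bead6 in the frame of tray between -0.079 and 0.079 m and x of bead7 in the frame of tray between -0.079 and 0.079 m and x of bead8 in the frame of tray between -0.079 and 0.079 m and y of bead1 in the frame of tray between -0.119 and 0.119 m and y of bead2 in the frame of tray between -0.119 and 0.119 m and y of bead3 in the frame of tray between -0.119 and 0.119 m and y of bead4 in the frame of tray between -0.119 and 0.119 m and y of bead5 in the frame of tray between -0.119 and 0.119 m and y of bead6 in the frame of tray between -0.119 and 0.119 m and y of bead7 in the frame of tray between -0.119 and 0.119 m and y of bead8 in the frame of tray between -0.119 and 0.119 m and z of each of bead1, bead2, bead3, bead4, bead5, bead6, bead7, bead8 in the frame of tray below 0.045 m and horizontal distance between any of bead1, bead2, bead3, bead4, bead5, bead6, bead7, bead8 and pocket1 below 0.046 m and horizontal distance between any of bead1, bead2, bead3, bead4, bead5, bead6, bead7, bead8 and pocket2 below 0.046 m and horizontal distance between any of bead1, bead2, bead3, bead4, bead5, bead6, bead7, bead8 and pocket3 below 0.046 m and horizontal distance between any of bead1, bead2, bead3, bead4, bead5, bead6, bead7, bead8 and pocket4 below 0.046 m and horizontal distance between any of bead1, bead2, bead3, bead4, bead5, bead6, bead7, bead8 and pocket5 below 0.046 m and horizontal distance between any of bead1, bead2, bead3, bead4, bead5, bead6, bead7, bead8 and pocket6 below 0.046 m and (z of shaker in the frame of mat above 0.03 m or horizontal distance between shaker and mat above 0.1 m)), for 0.2 s.
At the end, for the whole second after the job is handed in: All eight beads at rest in the tray (centres below 45 mm), at least one within 46 mm of the centre of each of the six compartments; the shaker at rest flat (within 0.12 rad) on its mat, its origin within 40 mm of the mat's centre along each of the mat's axes (x of bead1 in the frame of tray between -0.079 and 0.079 m and x of bead2 in the frame of tray between -0.079 and 0.079 m and x of bead3 in the frame of tray between -0.079 and 0.079 m and x of bead4 in the frame of tray between -0.079 and 0.079 m and x of bead5 in the frame of tray between -0.079 and 0.079 m and x of bead6 in the frame of tray between -0.079 and 0.079 m and x of bead7 in the frame of tray between -0.079 and 0.079 m and x of bead8 in the frame of tray between -0.079 and 0.079 m and y of bead1 in the frame of tray between -0.119 and 0.119 m and y of bead2 in the frame of tray between -0.119 and 0.119 m and y of bead3 in the frame of tray between -0.119 and 0.119 m and y of bead4 in the frame of tray between -0.119 and 0.119 m and y of bead5 in the frame of tray between -0.119 and 0.119 m and y of bead6 in the frame of tray between -0.119 and 0.119 m and y of bead7 in the frame of tray between -0.119 and 0.119 m and y of bead8 in the frame of tray between -0.119 and 0.119 m and z of each of bead1, bead2, bead3, bead4, bead5, bead6, bead7, bead8 in the frame of tray below 0.045 m and horizontal distance between any of bead1, bead2, bead3, bead4, bead5, bead6, bead7, bead8 and pocket1 below 0.046 m and horizontal distance between any of bead1, bead2, bead3, bead4, bead5, bead6, bead7, bead8 and pocket2 below 0.046 m and horizontal distance between any of bead1, bead2, bead3, bead4, bead5, bead6, bead7, bead8 and pocket3 below 0.046 m and horizontal distance between any of bead1, bead2, bead3, bead4, bead5, bead6, bead7, bead8 and pocket4 below 0.046 m and horizontal distance between any of bead1, bead2, bead3, bead4, bead5, bead6, bead7, bead8 and pocket5 below 0.046 m and horizontal distance between any of bead1, bead2, bead3, bead4, bead5, bead6, bead7, bead8 and pocket6 below 0.046 m and z of shaker in the frame of mat below 0.01 m and angle between shaker's own z axis and vertical below 0.12 rad and x of shaker in the frame of mat between -0.04 and 0.04 m and y of shaker in the frame of mat between -0.04 and 0.04 m and linear speed of each of shaker, bead1, bead2, bead3, bead4, bead5, bead6, bead7, bead8 below 0.03 m/s); the robot touches nothing.
It fails at once if the gripper touches a bead (contact force between the fingers and bead1 above 1 N or contact force between the fingers and bead2 above 1 N or contact force between the fingers and bead3 above 1 N or contact force between the fingers and bead4 above 1 N or contact force between the fingers and bead5 above 1 N or contact force between the fingers and bead6 above 1 N or contact force between the fingers and bead7 above 1 N or contact force between the fingers and bead8 above 1 N).
It fails at once if a bystander (bottle, spool, tin, spoon) is pushed more than 30 mm or knocked over (distance of any of oil_bottle, spool, wax_tin, spoon from where it was at the start of the episode above 0.03 m or angle between any of oil_bottle, spool, wax_tin's own z axis and vertical above 0.5 rad).
It also fails if it takes over 72 s, if anything falls off the work surface, if the arm or the gripper's body presses on something with over 40 N, if the wrist force passes 120 N, or if a joint passes its speed limit or range.

## Working session

There is one attempt and no reset: what is moved stays moved. The work goes in short steps, Python scripts to look and compute and a shell command to move; the robot and the scene stay as the last step left them, time stands still between calls to the robot, and variables do not carry over. Pictures are saved under pics/ and viewed, at most 10 in all, crops included, and the job is handed in when it is done.

```bash
ls; mkdir -p pics; cat > h.py <<'E'
import numpy as np, cv2, json
from station import arm
from scipy.spatial.transform import Rotation as R
def cal(n):
    c=arm.calibration(n); K=np.array(c["camera_matrix"],float); Rm=cv2.Rodrigues(np.array(c["rvec"],float))[0]; t=np.array(c["tvec"],float).ravel()
    return K,Rm,t
def ray(n,u,v,z):
    K,Rm,t=cal(n); d=Rm.T@np.linalg.inv(K)@np.array([u,v,1.]); o=-Rm.T@t
    return o+d*(z-o[2])/d[2]
def proj(n,p):
    K,Rm,t=cal(n); q=K@(Rm@np.array(p,float)+t); return q[:2]/q[2]
def cloud(n,depth):
    K,Rm,t=cal(n); v,u=np.mgrid[:depth.shape[0],:depth.shape[1]]
    P=np.linalg.inv(K)@np.stack([u.ravel(),v.ravel(),np.ones(u.size)])*depth.ravel()
    return (Rm.T@(P-t[:,None])).T.reshape(*depth.shape,3)
def snap(n,f):
    im,d=arm.snapshot(n); cv2.imwrite(f"pics/{f}.png",im[:,:,::-1]); np.savez(f"pics/{f}.npz",im=im,d=d); return im,d
E
python3 - <<'E'
from h import *
s=arm.observe();print({k:np.round(v,3).tolist() for k,v in s.items()})
a,_=snap("top","t0");b,_=snap("side","s0")
for n in("top","side"):
    K,Rm,t=cal(n);print(n,np.round(-Rm.T@t,3),np.round(K[0,0]),np.round(Rm,2).tolist())
E
```

```text
pics
{'t': 0.0, 'joint_positions': [1.516, 0.359, 0.011, -0.0, -1.224, -0.288], 'joint_velocities': [0.0, -0.002, 0.001, 0.001, 0.001, 0.001], 'effort': [0.003, -58.271, 29.306, 6.997, 0.007, -0.0], 'tcp_pos': [0.227, 0.635, 0.243], 'ee_rot': [0.985, -0.171, -0.0, 0.001], 'contact_force': [0.558, -0.248, 0.77], 'ft_torque': [0.014, -0.054, -0.022], 'grasp_force': 0.0, 'gripper_width': 0.087}
top [ 0.357 -0.003  1.137] 379.0 [[0.01, -1.0, -0.02], [-0.98, -0.01, -0.17], [0.17, 0.02, -0.98]]
side [0.097 0.561 0.743] 395.0 [[-0.76, -0.65, 0.01], [-0.46, 0.53, -0.71], [0.45, -0.55, -0.71]]
```

```bash
python3 -m handwheel --help 2>&1 | head -20
```

```text
invalid input: not JSON, or not a number
```

View pics/t0.png

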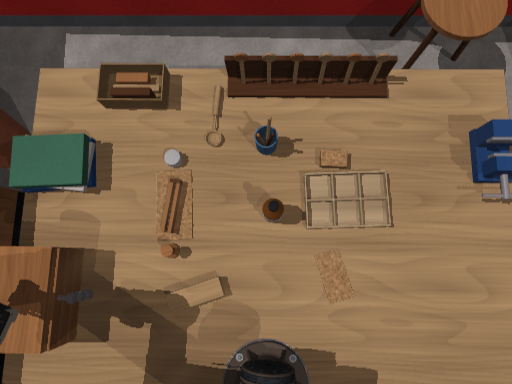

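View pics/s0.png

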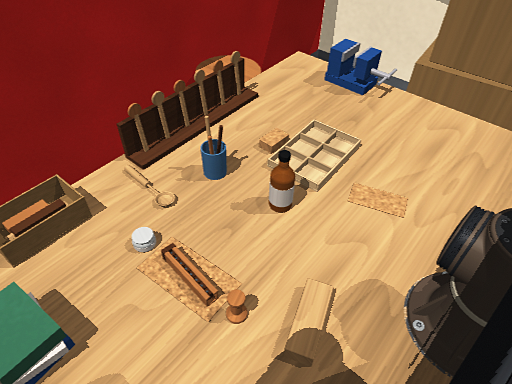

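The top view shows the tube on its large mat at (174,205), with the spool at (170,250), tin (172,157), bottle (273,209), pot (266,140), tray (347,199), sandblock (333,158) and spoon (215,120).

What could be mistaken for the targets:
- **Shaker:** the candidates are the tube at (172,207), the brown block in the box at (130,78), and the plank at (205,290). I choose (172,207), which is on a mat and has a slot.
- **Mat:** the candidates are (174,205) and the smaller empty one at (334,276). I choose the first.

```bash
python3 - <<'E'
from h import *
for n,f,boxes in(("top","t0",dict(mat=(150,165,198,245),tray=(300,165,395,232),mat2=(310,245,358,305),sand=(315,146,352,170))),("side","s0",dict(mat=(130,230,245,322),tray=(265,118,365,190)))):
    z=np.load(f"pics/{f}.npz");im,d=z["im"],z["d"];P=cloud(n,d)
    for k,(x0,y0,x1,y1) in boxes.items():
        sub=P[y0:y1,x0:x1].reshape(-1,3)
        for lo,hi,l in((.002,.008,"mat"),(.022,.040,"high")):
            m=sub[(sub[:,2]>lo)&(sub[:,2]<hi)]
            if len(m)<60: continue
            (c,s,a)=cv2.minAreaRect((m[:,:2]*1000).astype(np.float32))
            print(n,k,l,len(m),np.round(c,1),np.round(s,1),round(a,1),"z",np.round(np.median(m[:,2]),4))
    sub=P[330:340,230:400] if n=="top" else P[220:240,320:340]
    print("table z",np.median(sub[...,2]))
im=np.load("pics/s0.npz")["im"];c=cv2.resize(im[225:325,130:260],None,fx=5,fy=5,interpolation=cv2.INTER_CUBIC)
cv2.imwrite("pics/c0.png",c[:,:,::-1])
E
```

```text
top mat mat 1934 [506.1 287.3] [246.2 146.1] 2.6 z 0.0046
top mat high 599 [520.4 285.1] [ 34.5 201.6] 83.6 z 0.0336
top tray mat 3279 [ 530.7 -239.5] [201.8 288. ] 0.5 z 0.005
top tray high 855 [ 535.8 -231.7] [186.  245.7] 2.4 z 0.0265
top mat2 mat 1174 [ 304.8 -193.8] [138.1 170.4] 89.5 z 0.0035
top sand mat 91 [ 654.9 -199.5] [ 73.3 111.2] 0.4 z 0.0031
top sand high 454 [ 648.8 -196.4] [80.6 50.9] 87.0 z 0.0303
table z 0.00018183802974274706
side mat mat 3140 [518.2 284.8] [267.6 235.2] 41.0 z 0.0039
side mat high 1441 [510.3 286.3] [314.   52.9] 1.1 z 0.0332
side tray mat 2054 [ 526.1 -263.7] [318.4 336.8] 39.0 z 0.0049
side tray high 1132 [ 555.  -232.7] [234.  249.6] 1.7 z 0.0266
table z 0.0002054015475719587
```

View pics/c0.png

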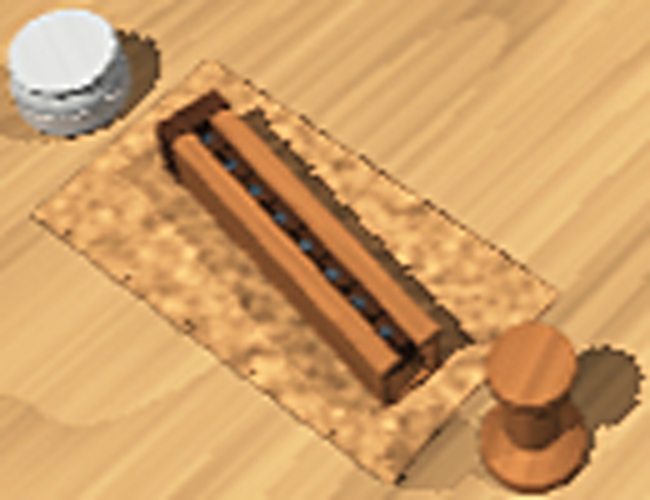

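The crop shows the slotted tube with its beads showing blue-black in the slot. The dark cap is at (195,130) and the open mouth at (410,365), facing the spool, and it lies on the cork mat with corners (205,60), (555,295), (400,485) and (32,215). This is the right shaker.

```bash
cat > m.py <<'E'
from h import *
def comp(n,f,box,lo,hi):
    z=np.load(f"pics/{f}.npz");P=cloud(n,z["d"]);x0,y0,x1,y1=box
    m=np.zeros(P.shape[:2],np.uint8);m[y0:y1,x0:x1]=((P[...,2]>lo)&(P[...,2]<hi))[y0:y1,x0:x1]
    k,l,s,_=cv2.connectedComponentsWithStats(m,connectivity=8);i=1+np.argmax(s[1:,4])
    q=P[l==i]; return q,cv2.minAreaRect((q[:,:2]*1000).astype(np.float32))
E
python3 - <<'E'
from m import *
for a in(("top","t0",(150,165,198,238),.031,.037),("side","s0",(130,230,219,322),.031,.037),("top","t0",(300,165,395,232),.0245,.031),("side","s0",(265,118,365,190),.0245,.031)):
    q,r=comp(*a);mn=np.median(q,0);print(a[0],len(q),np.round(r[0],1),np.round(r[1],1),round(r[2],2),"z",np.round(mn[2],4))
cs=np.array([(205,60),(555,295),(400,485),(32,215)])/5-.4+np.array([130,225])
w=np.array([ray("side",*p,.004)[:2] for p in cs])*1000;print(np.round(w),w.mean(0),np.linalg.norm(np.roll(w,-1,0)-w,axis=1), np.degrees(np.arctan2(*(w[0]+w[1]*0-w[3])[::-1])))
e=(w[0]+w[3]-w[1]-w[2]);print("mat x ang",np.degrees(np.arctan2(e[1],e[0])))
for nm,p in(("cap",(195,130)),("mouth",(415,350))):
    p=np.array(p)/5-.4+np.array([130,225]);print(nm,ray("side",*p,.034))
# bottle, spool, tin, pot
for nm,a in dict(bottle=("top","t0",(255,190,292,228),.06,.2),spool=("top","t0",(155,236,185,262),.045,.08),tin=("top","t0",(160,146,186,168),.028,.045),pot=("top","t0",(245,110,290,160),.05,.2)).items():
    q,r=comp(*a);print(nm,np.round(r[0]),np.round(r[1]),"zmax",q[:,2].max())
E
```

```text
top 343 [500.  287.8] [ 32.  160.5] 82.25 z 0.0346
side 695 [497.5 285.8] [ 32.1 161.4] 82.59 z 0.034
top 152 [ 488.7 -131.3] [180.4  84.5] 38.21 z 0.0276
side 440 [ 522.3 -233. ] [166.6 250.5] 2.53 z 0.0273
[[611. 238.]
 [402. 225.]
 [392. 330.]
 [603. 345.]] [502.27493614 284.57646713] [209.04447121 104.82461622 211.84504932 107.27900021] -85.90787405438601
mat x ang 3.818193999418738
cap [0.56426321 0.27989779 0.034     ]
mouth [0.41592076 0.29436578 0.034     ]
bottle [483. -13.] [58. 58.] zmax 0.17527310712159838
spool [367. 282.] [33. 33.] zmax 0.07051275299759498
tin [647. 292.] [46. 47.] zmax 0.042795533827318245
pot [694.   7.] [64. 65.] zmax 0.17363182209670916
```

```bash
cat > g.py <<'E'
import sys; from h import *
# python3 g.py x y z yaw tilt [gripx gripz]: TCP target (mm); yaw = world heading of tool x (tube +x), tilt = mouth down.
def rot(yaw,tilt):
    y=np.radians(yaw);X=[np.cos(y),np.sin(y),0];Z=[0,0,-1.];return R.from_matrix(np.array([X,np.cross(Z,X),Z]).T)*R.from_euler("y",tilt,degrees=True)
def delta(p,yaw,tilt):
    s=arm.observe();r=R.from_quat(s["ee_rot"]);d=r.inv().apply(np.array(p)-np.array(s["tcp_pos"])*1000)
    print("t",round(s["t"],2),"tcp",np.round(np.array(s["tcp_pos"])*1000,1),"shift",np.round(d,1),"turn",np.round(np.degrees((r.inv()*rot(yaw,tilt)).as_rotvec()),2),"w",round(s["gripper_width"],4),"F",round(s["grasp_force"],1))
if __name__=="__main__":
    a=list(map(float,sys.argv[1:]))
    if len(a)==5: delta(a[:3],a[3],a[4])
    else: # mouth floor point given; a[5]=mouth distance from tcp along tube, a[6]=depth of tube floor below tcp
        delta(np.array(a[:3])-rot(a[3],a[4]).apply([-a[5],0,a[6]]),a[3],a[4])
E
python3 g.py 516 284.5 120 -7.6 0
python3 - <<'E'
from m import *
z=np.load("pics/t0.npz");im=cv2.cvtColor(z["im"],cv2.COLOR_RGB2HSV)
for n,f,b in(("top","t0",(300,166,395,232)),("side","s0",(265,118,365,190))):
    P=cloud(n,np.load(f"pics/{f}.npz")["d"])[b[1]:b[3],b[0]:b[2]].reshape(-1,3);q=P[(P[:,2]>.024)&(P[:,2]<.030)&(P[:,0]<.618)&(P[:,0]>.42)]
    r=cv2.minAreaRect((q[:,:2]*1000).astype(np.float32));print(n,len(q),np.round(r[0],1),np.round(r[1],1),round(r[2],1))
E
```

```text
t 0.1 tcp [226.8 635.3 242.7] shift [390.3 233.  123.2] turn [  0.09  -0.   -12.05] w 0.0876 F 0.0
top 619 [ 525.5 -232.1] [165.5 245.7] 2.4
side 602 [ 522.3 -233. ] [166.6 250.5] 2.5
```

```bash
python3 -m handwheel '[[12,7,4,0,0,-1,1],[42,25,12,0,0,-3,1],[76,45,22,0,0,-5,1],[110,65,32,0,0,-7,1],[144,86,42,0,0,-9,1],[178,106,52,0,0,-10,1],[212,126,62,0,0,-11,1],[246,147,72,0,0,-12,1]]'
python3 -m handwheel '[[31,14,10,0,0,0,1],[62,28,20,0,0,0,1],[90,42,30,0,0,0,1],[118,56,40,0,0,0,1],[132,62,47,0,0,0,1],[138,64,50,0,0,0,1],[138,64,50,0,0,0,1]]'
python3 g.py 516 284.5 26 -7.6 0
python3 - <<'E'
from h import *
im,_=snap("side","s1")
cv2.imwrite("pics/s1c.png",cv2.resize(im[150:330,110:290],None,fx=3.3,fy=3.3)[:,:,::-1])
E
```

```text
t: 0.77
tcp_pos: [0.4099, 0.4129, 0.171]
ee_rot: [0.998, -0.066, -0.0, 0.0]
contact_force: [-0.2, 1.1, -1.4]
gripper_width: 0.0876
grasp_force: 0.0
t: 1.35
tcp_pos: [0.5379, 0.3314, 0.1201]
ee_rot: [0.998, -0.068, -0.001, 0.001]
contact_force: [-2.0, -0.6, -0.7]
gripper_width: 0.0874
grasp_force: 0.0
t 1.35 tcp [537.9 331.4 120.1] shift [-15.3  49.3  94.2] turn [ 0.11  0.08 -0.17] w 0.0874 F 0.0
```

View pics/s1c.png

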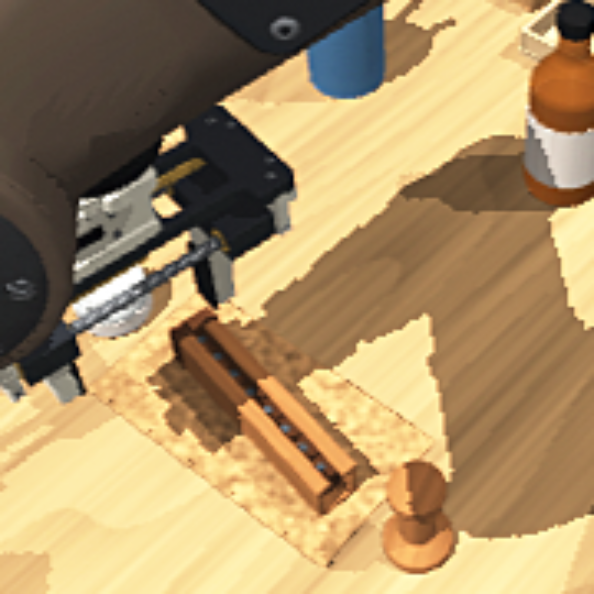

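The fingers are above and behind the tube, which is undisturbed at crop (265,410). Next I centre over it, descend, and grip.

```bash
python3 -m handwheel '[[-5,16,5,0,0,0,1],[-10,33,10,0,0,0,1],[-15,49,20,0,0,0,1],[-15,49,40,0,0,0,1],[-15,49,60,0,0,0,1],[-15,49,78,0,0,0,1],[-15,49,90,0,0,0,1],[-15,49,94,0,0,0,1]]'
python3 -m handwheel '[[0,0,0,0,0,0,1]]'; python3 g.py 516 284.5 26 -7.6 0
python3 -m handwheel '[[0,0,0,0,0,0,0.2],[0,0,0,0,0,0,0.2],[0,0,0,0,0,0,0.2],[0,0,0,0,0,0,0.2],[0,0,0,0,0,0,0.2],[0,0,0,0,0,0,0.2],[0,0,0,0,0,0,0.2],[0,0,0,0,0,0,0.2]]' 30
```

```text
t: 2.07
tcp_pos: [0.5144, 0.2867, 0.0264]
ee_rot: [0.998, -0.066, -0.001, 0.001]
contact_force: [-0.5, -0.4, -0.1]
gripper_width: 0.0875
grasp_force: 0.0
t: 2.15
tcp_pos: [0.5151, 0.2868, 0.0272]
ee_rot: [0.998, -0.066, -0.0, 0.0]
contact_force: [0.2, -0.3, -0.6]
gripper_width: 0.0878
grasp_force: 0.0
t 2.15 tcp [515.1 286.8  27.2] shift [1.2 2.2 1.2] turn [0.06 0.04 0.04] w 0.0878 F 0.0
t: 2.82
tcp_pos: [0.5161, 0.2862, 0.0276]
ee_rot: [0.998, -0.067, 0.0, -0.0]
contact_force: [0.8, -0.9, 0.4]
gripper_width: 0.0399
grasp_force: 0.0
```

```bash
python3 -m handwheel '[[0,0,0,0,0,0,0],[0,0,0,0,0,0,0],[0,0,0,0,0,0,0],[0,0,0,0,0,0,0],[0,0,0,0,0,0,0],[0,0,0,0,0,0,0]]' 40
python3 -m handwheel '[[0,0,-3,0,0,0,0],[0,0,-10,0,0,0,0],[0,0,-20,0,0,0,0],[0,0,-32,0,0,0,0],[0,0,-46,0,0,0,0],[0,0,-60,0,0,0,0],[0,0,-70,0,0,0,0],[0,0,-74,0,0,0,0]]'
python3 - <<'E'
from h import *
im,_=snap("side","s2")
cv2.imwrite("pics/s2c.png",cv2.resize(im[150:330,110:290],None,fx=3.3,fy=3.3)[:,:,::-1])
E
```

```text
t: 3.32
tcp_pos: [0.516, 0.286, 0.0276]
ee_rot: [0.998, -0.067, -0.0, 0.0]
contact_force: [-0.8, -1.9, 1.4]
gripper_width: 0.0298
grasp_force: 40.0
t: 3.98
tcp_pos: [0.5169, 0.2871, 0.1041]
ee_rot: [0.998, -0.066, 0.001, -0.001]
contact_force: [0.6, 0.5, -2.3]
gripper_width: 0.0295
grasp_force: 40.0
```

View pics/s2c.png

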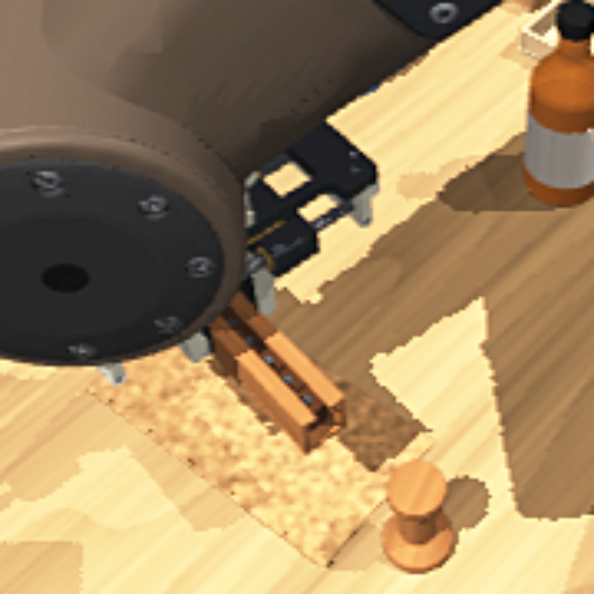

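The tube is lifted level with the beads inside, and its mouth is at crop (325,430). Now I carry it high over to the tray.

```bash
python3 -m handwheel '[[0,0,-6,0,0,0,0],[0,0,-18,0,0,0,0],[0,0,-36,0,0,0,0],[0,0,-60,0,0,0,0],[0,0,-90,0,0,0,0],[0,0,-120,0,0,0,0],[0,0,-145,0,0,0,0],[0,0,-160,0,0,0,0]]'
python3 g.py 494 -153 240 2.4 0 98 19.5
```

```text
t: 4.7
tcp_pos: [0.5166, 0.2865, 0.2644]
ee_rot: [0.998, -0.067, 0.001, -0.001]
contact_force: [0.8, 0.6, -1.5]
gripper_width: 0.0295
grasp_force: 40.0
t 4.7 tcp [516.6 286.5 264.4] shift [132.4 421.6   4.4] turn [ -0.09  -0.12 -10.03] w 0.0295 F 40.0
```

```bash
python3 -m handwheel '[[3,8,0,0,0,0,0],[8,25,0,0,0,0,0],[17,53,0,0,0,0,0],[27,86,0,0,0,0,0],[38,120,0,0,0,0,0],[48,154,0,0,0,0,0],[59,188,0,0,0,0,0],[70,222,0,0,0,0,0]]'
python3 -m handwheel '[[11,34,0,0,0,-1,0],[21,68,0,0,0,-2,0],[32,101,1,0,0,-4,0],[42,133,2,0,0,-6,0],[51,162,3,0,0,-8,0],[57,183,4,0,0,-9,0],[61,194,4,0,0,-10,0],[62,199,4,0,0,-10,0]]'
python3 g.py 494 -153 130 2.4 10 98 19.5
python3 g.py 494 -153 60 2.4 10 98 19.5
```

```text
t: 5.37
tcp_pos: [0.555, 0.0547, 0.2599]
ee_rot: [0.998, -0.067, -0.001, 0.0]
contact_force: [0.9, -0.0, -2.2]
gripper_width: 0.0294
grasp_force: 40.0
t: 6.03
tcp_pos: [0.59, -0.1508, 0.2553]
ee_rot: [1.0, 0.02, -0.002, -0.0]
contact_force: [0.8, 0.5, -1.8]
gripper_width: 0.0302
grasp_force: 40.0
t 6.03 tcp [ 590.  -150.8  255.3] shift [-2.6 -1.8 89.1] turn [ 0.   10.2  -0.14] w 0.0302 F 40.0
t 6.03 tcp [ 590.  -150.8  255.3] shift [ -2.3  -1.7 159.1] turn [ 0.   10.2  -0.14] w 0.0302 F 40.0
```

```bash
python3 -m handwheel '[[0,0,8,0,1,0,0],[-1,-1,25,0,2,0,0],[-1,-1,50,0,4,0,0],[-1,-1,80,0,6,0,0],[-2,-2,110,0,8,0,0],[-2,-2,135,0,9,0,0],[-2,-2,152,0,10,0,0],[-2,-2,159,0,10,0,0]]'
python3 -m handwheel '[[0,0,0,0,0,0,0]]' >/dev/null
python3 g.py 494 -153 48 2.4 20 98 19.5
python3 - <<'E'
from h import *
a,_=snap("side","s3");b,_=snap("top","t3")
c=np.hstack([cv2.resize(a[60:210,220:400],(480,400)),cv2.resize(b[140:260,290:400],(320,400))])
cv2.imwrite("pics/v3.png",c[:,:,::-1])
E
```

```text
t: 6.7
tcp_pos: [0.5853, -0.1463, 0.0947]
ee_rot: [0.996, 0.02, 0.084, -0.002]
contact_force: [-0.4, -1.1, -3.1]
gripper_width: 0.0301
grasp_force: 40.0
t 6.78 tcp [ 586.9 -146.4   96.2] shift [-7.   2.7 -4.9] turn [ 0.   10.29 -0.05] w 0.0298 F 40.0
```

View pics/v3.png

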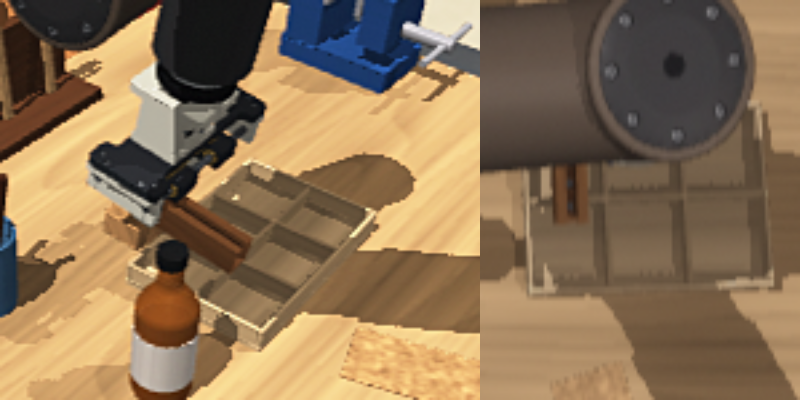

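The beads are still in the tube. The mouth sits over pocket 1 (top panel (572,200), side panel (240,255)). Next I tilt to 20°, try one short shake, and check each pocket with a depth test.

```bash
cat > chk.py <<'E'
from h import *
C=np.array([.525,-.232]);a=np.radians(2.4);E=np.array([[np.cos(a),-np.sin(a)],[np.sin(a),np.cos(a)]])
L=[(-.04,.08),(-.04,0),(-.04,-.08),(.04,.08),(.04,0),(.04,-.08)]
s=arm.observe();print("t",round(s["t"],2),"tcp",np.round(np.array(s["tcp_pos"])*1000,1))
r=R.from_quat(s["ee_rot"]);m=np.array(s["tcp_pos"])+r.apply([-.098,0,.0195]);print("mouth tray xy,z mm",np.round(E.T@(m[:2]-C)*1000,0),round(m[2]*1000),"tilt",round(np.degrees(np.arcsin(-r.apply([-1,0,0])[2])),1))
for n in("top","side"):
    im,d=snap(n,f"k{n}{int(s['t']*100)}");P=cloud(n,d);q=(P[...,:2]-C)@E
    o=[]
    for i,l in enumerate(L):
        k=(abs(q[...,0]-l[0])<.034)&(abs(q[...,1]-l[1])<.034);b=k&(P[...,2]>.017)&(P[...,2]<.028)
        o.append(f"p{i+1}:{b.sum()}/{k.sum()}"+(str(np.round((q[b].mean(0)-l)*1000).astype(int).tolist()) if b.sum()>8 else ""))
    print(n," ".join(o))
E
python3 -m handwheel '[[-2,1,-1,0,2,0,0],[-3,2,-2,0,4,0,0],[-4,3,-3,0,6,0,0],[-6,3,-4,0,8,0,0],[-7,3,-5,0,10,0,0],[-7,3,-5,0,10,0,0]]' |head -1
python3 chk.py
python3 -m handwheel '[[8,0,0,0,0,0,0],[12,0,0,0,0,0,0],[4,0,0,0,0,0,0],[-4,0,0,0,0,0,0],[-12,0,0,0,0,0,0],[-4,0,0,0,0,0,0],[0,0,0,0,0,0,0],[0,0,0,0,0,0,0]]' |head -1
python3 chk.py
```

```text
t: 7.38
t 7.38 tcp [ 580.6 -150.1  103.6]
mouth tray xy,z mm [-26.  80.] 52 tilt 20.1
top p1:0/1108 p2:0/1 p3:0/8 p4:0/229 p5:0/185 p6:0/134
side p1:1/1020 p2:0/254 p3:4/212 p4:1/439 p5:0/84 p6:2/188
t: 8.15
t 8.15 tcp [ 582.3 -150.   102.9]
mouth tray xy,z mm [-25.  80.] 51 tilt 20.1
top p1:0/1117 p2:0/0 p3:0/14 p4:0/222 p5:0/169 p6:0/121
side p1:44/1026[-7, 3] p2:0/252 p3:2/217 p4:2/440 p5:0/88 p6:4/189
```

```bash
ls pics | grep kside; python3 - <<'E'
import glob,cv2
f=sorted(glob.glob("pics/kside*.png"),key=lambda s:int(s[10:-4]))[-1]
a=cv2.imread(f);cv2.imwrite("pics/v4.png",cv2.resize(a[90:200,250:370],None,fx=5,fy=5))
E
```

```text
kside738.npz
kside738.png
kside815.npz
kside815.png
```

View pics/v4.png

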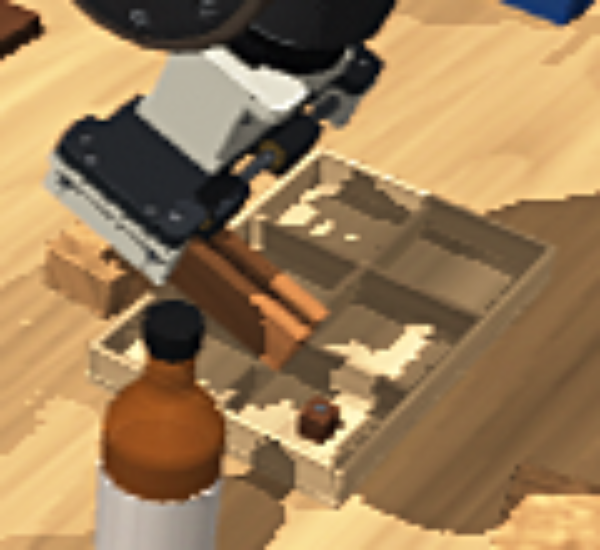

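There is exactly one bead in pocket 1, at crop (320,420). Now I move gently to pocket 2 and make a smaller shake.

```bash
python3 -m handwheel '[[0,4,0,0,0,0,0],[0,13,0,0,0,0,0],[0,26,0,0,0,0,0],[0,40,0,0,0,0,0],[0,54,0,0,0,0,0],[0,67,0,0,0,0,0],[0,76,0,0,0,0,0],[0,80,0,0,0,0,0]]' |head -1
python3 chk.py
python3 -m handwheel '[[8,0,0,0,0,0,0],[12,0,0,0,0,0,0],[4,0,0,0,0,0,0],[-4,0,0,0,0,0,0],[-12,0,0,0,0,0,0],[-4,0,0,0,0,0,0],[0,0,0,0,0,0,0],[0,0,0,0,0,0,0]]' |head -1
python3 chk.py
```

```text
t: 8.92
t 8.92 tcp [ 584.4 -231.2  102.1]
mouth tray xy,z mm [-26.  -2.] 50 tilt 20.0
top p1:9/1518[-4, -5] p2:0/1328 p3:0/82 p4:0/0 p5:0/129 p6:0/124
side p1:43/383[-7, 3] p2:1/996 p3:1/221 p4:1/959 p5:2/691 p6:0/52
t: 9.68
t 9.68 tcp [ 585.5 -229.9  102.9]
mouth tray xy,z mm [-25.  -0.] 51 tilt 20.1
top p1:12/1535[-5, -4] p2:0/1327 p3:0/80 p4:0/0 p5:0/137 p6:0/119
side p1:47/483[-5, 2] p2:5/980 p3:0/215 p4:3/978 p5:2/683 p6:1/65
```

```bash
python3 -m handwheel '[[8,0,0,0,0,0,0],[12,0,0,0,0,0,0],[4,0,0,0,0,0,0],[-4,0,0,0,0,0,0],[-12,0,0,0,0,0,0],[-4,0,0,0,0,0,0],[0,0,0,0,0,0,0],[0,0,0,0,0,0,0]]' |head -1
python3 chk.py
```

```text
t: 10.45
t 10.45 tcp [ 585.5 -230.1  102.9]
mouth tray xy,z mm [-25.  -1.] 51 tilt 20.1
top p1:12/1536[-6, -4] p2:9/1324[-8, 7] p3:0/78 p4:0/1 p5:0/135 p6:0/120
side p1:45/472[-5, 2] p2:39/976[-5, 6] p3:1/218 p4:0/978 p5:4/685 p6:0/57
```

Pocket 2 now has one bead. On to pocket 3.

```bash
python3 -m handwheel '[[0,4,0,0,0,0,0],[0,13,0,0,0,0,0],[0,26,0,0,0,0,0],[0,40,0,0,0,0,0],[0,54,0,0,0,0,0],[0,67,0,0,0,0,0],[0,76,0,0,0,0,0],[0,80,0,0,0,0,0]]' |head -1
python3 -m handwheel '[[8,0,0,0,0,0,0],[12,0,0,0,0,0,0],[4,0,0,0,0,0,0],[-4,0,0,0,0,0,0],[-12,0,0,0,0,0,0],[-4,0,0,0,0,0,0],[0,0,0,0,0,0,0],[0,0,0,0,0,0,0]]' |head -1
python3 chk.py
```

```text
t: 11.22
t: 11.88
t 11.88 tcp [ 588.7 -309.9  103. ]
mouth tray xy,z mm [-25. -80.] 51 tilt 20.1
top p1:0/999 p2:0/1644 p3:0/1256 p4:0/870 p5:0/174 p6:0/0
side p1:43/785[-7, 2] p2:35/825[-5, 5] p3:38/887[3, 10] p4:2/115 p5:2/1034 p6:3/669
```

```bash
python3 -m handwheel '[[2,0,1,0,0,0,0],[7,0,2.5,0,0,0,0],[15,0,5.5,0,0,0,0],[25,0,9,0,0,0,0],[36,0,13,0,0,0,0],[47,0,17,0,0,0,0],[57,0,21,0,0,0,0],[65,0,24,0,0,0,0]]' |head -1
python3 -m handwheel '[[6,0,2,0,0,0,0],[9,0,3,0,0,0,0],[10,0,3.5,0,0,0,0],[10,0,3.5,0,0,0,0]]' |head -1
python3 chk.py
python3 -m handwheel '[[8,0,0,0,0,0,0],[12,0,0,0,0,0,0],[4,0,0,0,0,0,0],[-4,0,0,0,0,0,0],[-12,0,0,0,0,0,0],[-4,0,0,0,0,0,0],[0,0,0,0,0,0,0],[0,0,0,0,0,0,0]]' |head -1
python3 chk.py
```

```text
t: 12.65
t: 12.98
t 12.98 tcp [ 667.5 -306.5  101.9]
mouth tray xy,z mm [ 54. -80.] 50 tilt 20.0
top p1:0/669 p2:0/114 p3:0/1197 p4:0/988 p5:0/1553 p6:0/1213
side p1:41/273[-8, 3] p2:41/268[-2, 5] p3:41/452[4, 10] p4:3/460 p5:5/610 p6:3/862
t: 13.75
t 13.75 tcp [ 668.4 -306.8  102.7]
mouth tray xy,z mm [ 55. -81.] 51 tilt 20.1
top p1:0/665 p2:0/105 p3:0/1180 p4:0/981 p5:0/1560 p6:0/1219
side p1:46/275[-5, 2] p2:42/265[-2, 6] p3:39/445[4, 10] p4:3/455 p5:5/582 p6:38/875[-4, 4]
```

Pocket 6 has one. On to pocket 5, moving along tool −y.

```bash
python3 -m handwheel '[[0,-4,0,0,0,0,0],[0,-13,0,0,0,0,0],[0,-26,0,0,0,0,0],[0,-40,0,0,0,0,0],[0,-54,0,0,0,0,0],[0,-67,0,0,0,0,0],[0,-76,0,0,0,0,0],[0,-80,0,0,0,0,0]]' |head -1
python3 -m handwheel '[[8,0,0,0,0,0,0],[12,0,0,0,0,0,0],[4,0,0,0,0,0,0],[-4,0,0,0,0,0,0],[-12,0,0,0,0,0,0],[-4,0,0,0,0,0,0],[0,0,0,0,0,0,0],[0,0,0,0,0,0,0]]' |head -1
python3 chk.py
```

```text
t: 14.52
t: 15.18
t 15.18 tcp [ 665.2 -227.1  102.7]
mouth tray xy,z mm [55. -1.] 51 tilt 20.1
top p1:0/403 p2:39/1438[-1, 5] p3:37/504[5, 9] p4:0/1359 p5:0/1442 p6:36/415[-10, 3]
side p1:44/592[-7, 2] p2:38/626[-1, 5] p3:38/211[3, 10] p4:2/270 p5:3/956 p6:37/199[-7, 2]
```

```bash
python3 -m handwheel '[[8,0,0,0,0,0,0],[12,0,0,0,0,0,0],[4,0,0,0,0,0,0],[-4,0,0,0,0,0,0],[-12,0,0,0,0,0,0],[-4,0,0,0,0,0,0],[0,0,0,0,0,0,0],[0,0,0,0,0,0,0]]' |head -1
python3 chk.py
```

```text
t: 15.95
t 15.95 tcp [ 665.2 -226.8  102.7]
mouth tray xy,z mm [55. -1.] 51 tilt 20.1
top p1:0/406 p2:38/1430[-1, 4] p3:37/509[5, 9] p4:0/1366 p5:37/1440[5, 9] p6:36/413[-10, 3]
side p1:45/600[-5, 2] p2:39/616[-5, 6] p3:37/214[2, 8] p4:2/302 p5:39/957[5, 11] p6:35/196[-9, 2]
```

```bash
python3 -m handwheel '[[0,-4,0,0,0,0,0],[0,-13,0,0,0,0,0],[0,-26,0,0,0,0,0],[0,-40,0,0,0,0,0],[0,-54,0,0,0,0,0],[0,-67,0,0,0,0,0],[0,-76,0,0,0,0,0],[0,-80,0,0,0,0,0]]' |head -2
for i in 1 2; do python3 -m handwheel '[[8,0,0,0,0,0,0],[12,0,0,0,0,0,0],[4,0,0,0,0,0,0],[-4,0,0,0,0,0,0],[-12,0,0,0,0,0,0],[-4,0,0,0,0,0,0],[0,0,0,0,0,0,0],[0,0,0,0,0,0,0]]' |head -1
python3 chk.py; done
```

```text
t: 16.72
tcp_pos: [0.6606, -0.1449, 0.102]
t: 17.38
t 17.38 tcp [ 662.  -147.   102.7]
mouth tray xy,z mm [55. 79.] 51 tilt 20.1
top p1:36/1427[-5, 2] p2:39/511[-1, 5] p3:34/504[5, 8] p4:0/1229 p5:8/271 p6:36/327[-10, 3]
side p1:42/453[-6, 2] p2:40/249[-4, 6] p3:38/205[1, 11] p4:12/914[-11, -1] p5:38/225[5, 7] p6:40/192[-4, 3]
t: 18.15
t 18.15 tcp [ 662.  -146.6  102.8]
mouth tray xy,z mm [55. 80.] 51 tilt 20.1
top p1:36/1423[-5, 2] p2:37/508[-1, 5] p3:38/503[5, 9] p4:39/1228[-10, 3] p5:9/269[0, 13] p6:36/335[-9, 3]
side p1:45/453[-8, 3] p2:41/247[-3, 5] p3:37/217[4, 11] p4:29/909[-13, 2] p5:38/229[5, 11] p6:37/186[-10, 3]
```

All six pockets have a bead. The two spares go in the middle compartments, away from the outer walls and offset from the beads already there.

```bash
python3 -m handwheel '[[0,4,0,0,0,0,0],[0,14,0,0,0,0,0],[0,30,0,0,0,0,0],[0,48,0,0,0,0,0],[0,66,0,0,0,0,0],[0,82,0,0,0,0,0],[0,92,0,0,0,0,0],[0,96,0,0,0,0,0]]' |head -1
for i in 1 2; do python3 -m handwheel '[[8,0,0,0,0,0,0],[12,0,0,0,0,0,0],[4,0,0,0,0,0,0],[-4,0,0,0,0,0,0],[-12,0,0,0,0,0,0],[-4,0,0,0,0,0,0],[0,0,0,0,0,0,0],[0,0,0,0,0,0,0]]' |head -1
python3 chk.py; done
```

```text
t: 18.92
t: 19.58
t 19.58 tcp [ 665.9 -242.4  102.8]
mouth tray xy,z mm [ 55. -16.] 51 tilt 20.1
top p1:0/147 p2:38/1422[-1, 5] p3:35/612[5, 9] p4:0/1368 p5:58/1610[10, 4] p6:34/552[-9, 3]
side p1:41/501[-8, 2] p2:37/663[-5, 6] p3:41/215[3, 10] p4:28/133[-13, 1] p5:69/1973[10, 1] p6:34/192[-11, 3]
t: 20.35
t 20.35 tcp [ 665.8 -242.8  102.7]
mouth tray xy,z mm [ 55. -17.] 51 tilt 20.1
top p1:0/145 p2:37/1410[-1, 5] p3:35/621[5, 9] p4:0/1371 p5:93/1603[3, -3] p6:35/557[-10, 3]
side p1:42/502[-7, 2] p2:38/665[-4, 5] p3:36/208[2, 10] p4:28/141[-14, 1] p5:106/2002[4, -3] p6:42/199[-5, 3]
```

Pocket 5 now reads as about three beads, which would make eight in all. I raise the tube and level it, then look.

```bash
python3 -m handwheel '[[0,0,-5,0,0,0,0],[0,0,-15,0,0,0,0],[0,0,-30,0,-2,0,0],[0,0,-50,0,-5,0,0],[0,0,-75,0,-9,0,0],[0,0,-100,0,-13,0,0],[0,0,-125,0,-17,0,0],[0,0,-145,0,-20,0,0]]' |head -2
python3 chk.py
python3 - <<'E'
import glob,cv2,numpy as np
s,t=[cv2.imread(max(glob.glob(f"pics/k{n}*.png"),key=lambda s:int(s.split(n)[1][:-4]))) for n in("side","top")]
cv2.imwrite("pics/v5.png",np.hstack([cv2.resize(s[70:200,240:370],(400,400)),cv2.resize(t[140:250,290:400],(400,400))]))
E
python3 g.py 516 -100 255 2.4 0
```

```text
t: 21.12
tcp_pos: [0.6152, -0.245, 0.2422]
t 21.12 tcp [ 615.2 -245.   242.2]
mouth tray xy,z mm [ -8. -17.] 223 tilt -0.0
top p1:0/0 p2:33/330[-1, 3] p3:36/507[5, 9] p4:0/1236 p5:85/4800[7, -9] p6:6/687
side p1:42/278[-6, 1] p2:41/292[-1, 5] p3:38/219[4, 8] p4:27/349[-16, 2] p5:103/1483[3, -3] p6:34/461[-9, 3]
t 21.22 tcp [ 617.2 -245.2  243.1] shift [ -95.  -149.3  -12.7] turn [ 0.13 -0.26 -0.  ] w 0.0296 F 40.0
```

View pics/v5.png

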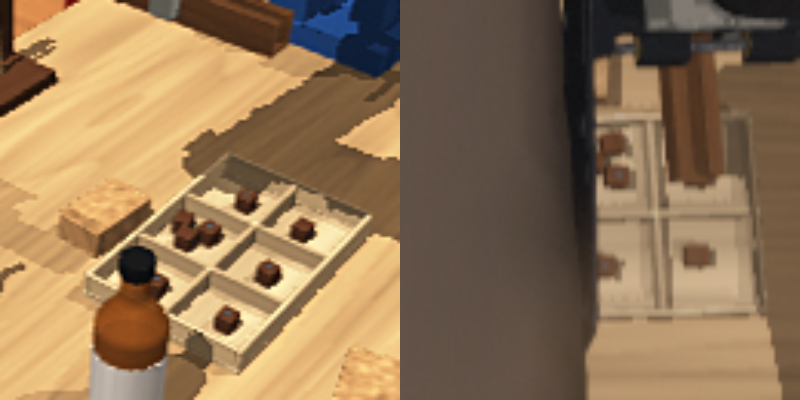

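All eight are in: three in pocket 5 (side panel (185-210,230)) and one in each of the others; the slot looks empty. Returning the tube to the mat.

```bash
python3 -m handwheel '[[-1,-8,-2,0,0,0,0],[-5,-30,-5,0,0,0,0],[-10,-62,-8,0,0,0,0],[-16,-98,-10,0,0,0,0],[-22,-134,-10,0,0,0,0],[-28,-170,-10,0,0,0,0],[-34,-206,-10,0,0,0,0],[-40,-242,-10,0,0,0,0]]' |head -2
python3 -m handwheel '[[-6,-36,0,0,0,0,0],[-12,-72,0,0,0,0,0],[-18,-108,0,0,0,0,0],[-24,-144,0,0,0,0,0],[-30,-180,0,0,0,0,0],[-36,-216,0,0,0,0,0],[-41,-240,0,0,0,0,0],[-44,-256,0,0,0,0,0]]' |head -2
python3 g.py 519.5 285.7 60 3.8 0
```

```text
t: 21.88
tcp_pos: [0.5636, -0.0029, 0.2478]
t: 22.55
tcp_pos: [0.5091, 0.2517, 0.2476]
t 22.55 tcp [509.1 251.7 247.6] shift [ 11.9 -33.5 187.6] turn [-0.03  0.03 -1.34] w 0.0299 F 40.0
```

```bash
python3 -m handwheel '[[0,0,0,0,0,0,0],[0,0,0,0,0,0,0]]' |head -2
python3 g.py 519.5 285.7 60 3.8 0
```

```text
t: 22.72
tcp_pos: [0.5097, 0.2499, 0.2476]
t 22.72 tcp [509.7 249.9 247.6] shift [ 11.5 -35.3 187.6] turn [ 0.01  0.04 -1.34] w 0.0299 F 40.0
```

```bash
python3 -m handwheel '[[2,-6,10,0,0,0,0],[5,-16,30,0,0,-0.5,0],[9,-26,60,0,0,-1,0],[11,-33,95,0,0,-1.3,0],[11.5,-35,130,0,0,-1.3,0],[11.5,-35,160,0,0,-1.3,0],[11.5,-35,180,0,0,-1.3,0],[11.5,-35,188,0,0,-1.3,0]]' |head -2
python3 -m handwheel '[[0,0,8,0,0,0,0],[0,0,16,0,0,0,0],[0,0,22,0,0,0,0],[0,0,26,0,0,0,0],[0,0,28,0,0,0,0],[0,0,28,0,0,0,0]]'
python3 g.py 519.5 285.7 27.6 3.8 0
```

```text
t: 23.38
tcp_pos: [0.5193, 0.2823, 0.056]
t: 23.88
tcp_pos: [0.5211, 0.285, 0.0325]
ee_rot: [0.999, 0.032, 0.0, -0.0]
contact_force: [0.2, 0.6, -1.4]
gripper_width: 0.0295
grasp_force: 40.0
t 23.88 tcp [521.1 285.   32.5] shift [-1.6 -0.8  4.9] turn [-0.02 -0.02 -0.14] w 0.0295 F 40.0
```

```bash
python3 -m handwheel '[[0,0,2,0,0,0,0],[0,0,4,0,0,0,0],[0,0,4,0,0,0,0],[0,0,4,0,0,0,0]]'; python3 -m handwheel '[[0,0,1,0,0,0,0],[0,0,1,0,0,0,0]]'
```

```text
t: 24.22
tcp_pos: [0.521, 0.2849, 0.0285]
ee_rot: [0.999, 0.032, 0.0, -0.0]
contact_force: [0.3, 0.1, -1.4]
gripper_width: 0.0297
grasp_force: 40.0
t: 24.38
tcp_pos: [0.5212, 0.2851, 0.0276]
ee_rot: [0.999, 0.032, 0.0, -0.0]
contact_force: [0.1, 0.4, -0.6]
gripper_width: 0.0299
grasp_force: 40.0
```

```bash
python3 -m handwheel '[[0,0,0.5,0,0,0,0],[0,0,0.5,0,0,0,0.5],[0,0,0.5,0,0,0,0.6],[0,0,0.5,0,0,0,0.7],[0,0,0.5,0,0,0,0.8],[0,0,0.5,0,0,0,0.8],[0,0,0.5,0,0,0,0.8],[0,0,0.5,0,0,0,0.8]]' | tail -3
python3 -m handwheel '[[0,0,-6,0,0,0,0.8],[0,0,-16,0,0,0,0.8],[0,0,-36,0,0,0,0.8],[0,0,-66,0,0,0,0.8],[0,0,-100,0,0,0,0.8],[0,0,-130,0,0,0,0.8],[0,0,-150,0,0,0,0.8],[0,0,-160,0,0,0,0.8]]'
python3 -m handwheel '[[6,-8,-5,0,0,0,0.8],[15,-24,-10,0,0,0,0.8],[25,-50,-15,0,0,0,0.8],[35,-80,-15,0,0,0,0.8],[45,-110,-15,0,0,0,0.8],[50,-140,-15,0,0,0,0.8],[55,-160,-15,0,0,0,0.8],[55,-165,-15,0,0,0,0.8]]'|head -2
python3 - <<'E'
from m import *
a,_=snap("top","t9");s,_=snap("side","s9")
for q in(("top","t9",(150,165,198,238),.028,.040),("side","s9",(130,230,226,322),.028,.040)):
    _,r=comp(*q);print(q[0],np.round(r[0],1),np.round(r[1],1),round(r[2],1))
cv2.imwrite("pics/v9.png",np.hstack([s,cv2.resize(a[130:270,140:400],(288,384))])[:,:,::-1])
E
python3 chk.py
```

```text
contact_force: [0.1, 0.0, 0.4]
gripper_width: 0.0685
grasp_force: 0.0
t: 25.72
tcp_pos: [0.5222, 0.2858, 0.1916]
ee_rot: [0.999, 0.032, 0.002, -0.002]
contact_force: [0.5, 0.1, 1.0]
gripper_width: 0.0703
grasp_force: 0.0
t: 26.38
tcp_pos: [0.5653, 0.4558, 0.2006]
top [506.  285.4] [161.9  32.2] 3.7
side [502.5 283.8] [162.3  32.2] 4.0
t 26.48 tcp [564.8 453.8 200.8]
mouth tray xy,z mm [-30. 681.] 181 tilt -0.1
top p1:36/515[-5, 2] p2:39/507[-1, 5] p3:37/505[5, 9] p4:38/498[-10, 3] p5:110/491[6, -4] p6:36/484[-10, 3]
side p1:44/270[-6, 2] p2:39/250[-3, 6] p3:38/214[2, 10] p4:29/115[-13, 2] p5:104/242[3, -3] p6:38/190[-9, 7]
```

View pics/v9.png

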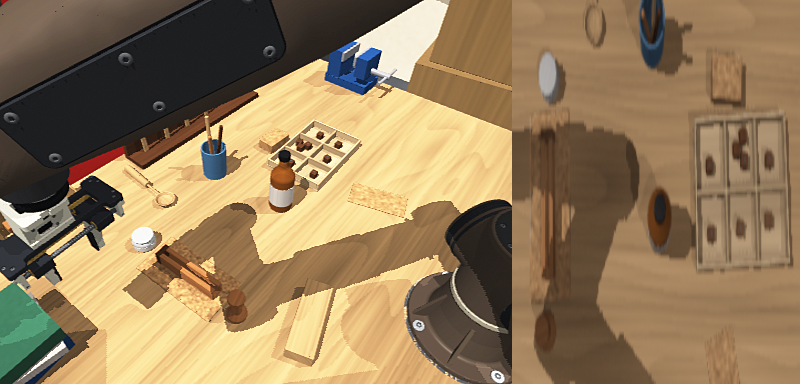

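The tube lies flat at the middle of its mat (side view (190,275)). All eight beads are in the tray (side (315,148)), the bystanders haven't moved, and the arm is clear. Handing in.

```bash
python3 -c "
from station import arm
print(arm.close_job())"
```

```text
the job is handed in; nothing more can be done
None
```

I handed the job in at about 26.5 s of the 72 s allowed: all eight beads are in the tray (three in compartment 5, one in each of the others), the empty tube lies flat on the middle of its mat, and no bystander appears to have moved; the hand-in returned no verdict.

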